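# Grade the nuts on the bench riddle

### The job

Sort the nuts on the bench grader: stand the jar out of the way, upright on the bench, and put the steel pan under the grader's spout in its place. Shake the deck from side to side until every dark macadamia has dropped into the catch tray, and only then tip it up by its red-handled end so that all the walnuts roll out into the pan; lower it level again. Leave everything else on the bench where it stands.

Things in the scene. Friction and masses are not known exactly. Their poses are not given: they have to be found in the camera images.
- grader: Bench nut grader, fixed: green corner posts, white catch tray, a barred deck on top. Frame 310 mm along its x, 275 mm along its y, 98 mm high (ends at y = -138 mm); deck handle and spout overhang it. Origin on the bench under the deck's middle. x is the shaking direction, z up; red handle at the +y end, spout at the -y end.
- deck_mid (a point): Middle of the deck's floor, level with the bar tops, 130 mm up. Open-topped deck, inside 172 mm (x) by 236 mm (y), walls 30 mm above the bars. Its floor is three flat steel bars along y, 16 mm wide, centred at x = -43, 0, 43 mm, and an 8 mm ledge along each wall: four open 27 mm slots. Walnuts lie in the slots and can roll along them to the spout; macadamias start on the bar tops.
- tray_mid (a point): Middle of the floor of the white catch tray under the deck, fixed to the grader: inside 304 mm along grader x (from -118 to 185 mm), 234 mm along y; the floor slopes down to an open trough at the +x side, where fallen nuts gather in view. A nut in it has its centre less than 105 mm above the bench; on the deck, more than 135 mm.
- bay (a point): Place on the bench for the middle of the pan, under the spout against the grader's end (grader x 0, y -228 mm; grader axes). Pan square to the grader; 25 mm off sideways or 12 mm farther from the grader does no harm. The jar stands about here at first.
- carriage (a joint): Sideways travel of the deck on its carriage along grader x, m: -0.014 to 0.014 between hard stops, 0 (middle) at the start. Slides with 1 to 2 N; moving mass 1.3 kg. Macadamias resist rolling: slow strokes just carry them along. Brisk to-and-fro strokes of 24 mm or so (each in 0.2 s or less) roll them off the bars into the slots, most within a few strokes.
- deck (a joint): Tilt of the deck about the hinge at its spout end, rad: 0 level and resting (start), grows as the handle is lifted, 0.75 at most. No latch: it drops back when let go. Lifting takes 3 to 5 N at the handle. Walnuts begin to roll to the spout beyond about 0.3 and all leave by about 0.6.
- handle (a point): Middle of the red round handle bar at the deck's +y end: 16 mm thick, 92 mm long along grader x between two 22 mm collars, 138 mm above the bench when level, 50 mm clear of the deck's end wall. Moves with the deck, 310 mm from the hinge line; pinched from above it turns between the fingers as the deck tips.
- hinge (a point): Middle of the deck's hinge line (along grader x), 125 mm above the bench, at grader y = -128 mm; slides with the carriage.
- spout (a point): Middle of the spout's mouth, on its upturned apron: 100 mm wide, 137 mm above the bench when level, at grader y = -178 mm. Apron and side cheeks end at y = -188 mm; the cheeks reach 167 mm up. Nuts leave here towards grader -y when the deck is tipped.
- pan_mid (a point): Centre, half-way up, of the open stainless pan: 176 x 162 mm (its x, y) over the rim, 65 mm high, inside 154 x 140 mm. Wall and rolled rim together are 11 mm thick and can be pinched from above: middle of the rim 82 mm from the centre along x, 75 mm along y. Loose, about 0.3 kg.
- jar_mid (a point): Centre, half-way up, of a closed white ceramic jar with a wooden lid: 56 mm diameter, 90 mm high, about 0.3 kg, loose. Stands in the pan's bay at the start.
- mac1_center (a point): Centre of a macadamia nut in its shell: dark brown ball of 23 mm, 10 g, lying on a bar of the deck at the start.
- mac2_center (a point): Centre of a macadamia nut in its shell: dark brown ball of 23 mm, 10 g, lying on a bar of the deck at the start.
- mac3_center (a point): Centre of a macadamia nut in its shell: dark brown ball of 23 mm, 10 g, lying on a bar of the deck at the start.
- mac4_center (a point): Centre of a macadamia nut in its shell: dark brown ball of 23 mm, 10 g, lying on a bar of the deck at the start.
- mac5_center (a point): Centre of a macadamia nut in its shell: dark brown ball of 23 mm, 10 g, lying on a bar of the deck at the start.
- wal1_center (a point): Centre of a walnut in its shell: light tan ribbed ball of 40 mm, 14 g, lying in a slot of the deck at the start (too big to pass).
- wal2_center (a point): Centre of a walnut in its shell: light tan ribbed ball of 40 mm, 14 g, lying in a slot of the deck at the start (too big to pass).
- wal3_center (a point): Centre of a walnut in its shell: light tan ribbed ball of 40 mm, 14 g, lying in a slot of the deck at the start (too big to pass).
- syrup: Amber syrup bottle, 54 mm diameter, 150 mm high; bystander, origin under its centre.
- timer: Round orange kitchen timer, 66 mm diameter, 40 mm high; bystander, origin under its centre.
- ramekin: Blue ceramic ramekin, 76 mm diameter, 45 mm high; bystander, origin under its centre.
- mould: Copper cake mould, 76 mm diameter, 50 mm high; bystander, origin under its centre.
- scale: White bench scale, fixed, 190 x 220 mm, 43 mm high; bystander, origin under its centre.
Not all that is in view belongs to the job. What is shaped like the part that bears jar_mid but purple or turquoise is not meant.

How it is judged:
By the outcome, as a careful person would: the job done as asked, in the order asked, and still so for the second after the job is handed in, with the robot touching nothing.
It also fails if it takes over 64 s, if anything falls off the work surface, if the arm or the gripper's body presses on something with over 40 N, if the wrist force passes 120 N, or if a joint passes its speed limit or range.

### The arm

A 6-joint arm with a two-finger parallel gripper is mounted at the origin on the work surface. World frame = base frame: x ahead of the robot, y to its left, z up, the work surface at z = 0. Lengths are in m, angles in rad, forces in N, time in s.
With the tool pointing down it reaches from about 0.35 to 0.85 m from the base axis. Payload 8.1 kg.
Tool frame: the origin (TCP) lies between the finger pads; the fingertips stand 14 mm ahead of it and the grasp point (between the pads) lies 5 mm behind it; z points along the fingers, y is the direction in which the jaws open and shut (so a half turn about z gives the same grasp; the last joint's range is limited). The gripper opens to 93 mm and grips with 3 to 60 N. Pads are 15 mm wide; open, the fingers measure 128 mm over their backs; the gripper's body (75 mm by 188 mm) begins 65 mm behind the grasp point.
Start: joints at [1.154, 0.13, 1.488, -0, 1.523, -0.085], TCP at [0.195, 0.567, 0.233] pointing down, gripper open.
Joint ranges: [-2.96, 2.96], [-0.89, 2.26], [0.02, 2.5], [-1.34, 4.48], [0, 2.73], [-2.66, 2.66]. Speed limits (rad/s): [2.39, 2.39, 2.79, 3.14, 3.14, 3.14].

### API

Orientations are given as a rotation vector (axis times angle).
In Python, from plant import robot gives the robot as it stands.
- The arm moves only by the tool step_arm, never from a script. Its argument "targets" is a list of rows, each an object of numbers: "tx", "ty", "tz": the shift along the tool's x, y, z in mm; "ax", "ay", "az": the turn, a rotation vector about the tool's x, y, z in rad; "grip": the closure in counts, from 0 (fully open) to 255 (shut). In form: [{"tx": .., "ty": .., "tz": .., "ax": .., "ay": .., "az": .., "grip": ..}, ...]. A call has 1 to 20 rows; each row shifts and turns the commanded pose from where the row before left it, along the tool's axes as they then stand; what a row does not reach is not made up. A row lasts 1/10 s, in which the tool goes at most 50 mm and 8.59 degrees, less where a joint would pass 70% of its speed; a pose out of reach is approached as far as the arm can. A call with a gripper value outside its range is refused whole. The fingers move at their own pace and stop on an object; "squeeze" is the grip in N (left out, the last holds). Time passes only in rows, so rows that do not move let the fingers close. It gives the time, the measured TCP pose, the force and the opening at its end, in the units of the state.
- robot.read_state(): the state, without advancing time (a new reading comes with each control period).
- robot.read_camera(name): name is "scene" or "top"; returns a dict with "frame" (400x640x3 uint8, blue, green, red), "fx", "fy", "cx", "cy" (pixels), "k1" (the pictures are not rectified: a ray, as slopes to the right and down, at radius r is drawn at 1 + k1 r^2 times it, then the intrinsics apply), "R" (3x3) and "t" (3): a world point X has camera coordinates R X + t. Camera axes: x right, y down, z forward; pixel columns grow to the right and rows downward; lengths in m; the calibration is good to about 2 mm. A picture is of the moment at which its call begins. There is no depth.
- robot.close_job(): hands the job in, once; it reports no verdict.
The state is a dict: "t": time; "q": joint angles; "dq": joint speeds; "joint_torque": joint torques, N m; "tool_pos": TCP position; "orientation": TCP orientation; "force": force on the tool from outside, world axes, zero at the start; "wrist_torque": the same for the moment, N m; "opening": finger opening in m.
Only numpy, scipy, OpenCV 4.12 (cv2) and the standard library are available. Lean on these libraries where they do the work, as an engineer would, in place of code of your own. Each camera call takes 0.05 s, during which the arm holds its last target.

## Working session

There is one attempt and no reset: what is moved stays moved. The work goes in short steps, Python scripts to look and compute and a tool call to move; the robot and the scene stay as the last step left them, time stands still between calls to the robot, and variables do not carry over. Pictures are saved under pics/ and viewed, and the job is handed in when it is done.

Besides the shell and the picture viewer there is one more tool, called as a command line: name --argument value ..., lists and objects as JSON in quotes. step_arm: Moves the arm, as the interface text tells. Its arguments: {"type":"object","properties":{"targets":{"type":"array"},"squeeze":{"type":"number"}},"required":["targets"]}

```bash
ls; mkdir -p pics; python3 - <<'E'
from plant import robot
import cv2
s=robot.read_state(); print({k:s[k] for k in('t','tool_pos','orientation','opening','force')})
for n in('scene','top'):
    c=robot.read_camera(n); cv2.imwrite(f'pics/{n}0.png',c['frame'])
    print(n,{k:c[k] for k in c if k!='frame'})
E
```

```text
pics
{'t': 0.0, 'tool_pos': array([0.19518583, 0.56679032, 0.23160378]), 'orientation': array([-5.18737007e-01, -3.09801342e+00,  2.77488420e-03]), 'opening': 0.0929191179628774, 'force': array([-0.75902578, -0.23297773,  0.48407399])}
scene {'fx': 455.4615278404817, 'fy': 455.4615278404817, 'cx': 328.2579014997534, 'cy': 201.85068565773713, 'k1': -0.004442928869450275, 'R': array([[-0.65035614,  0.75962611, -0.00225056],
       [ 0.65523357,  0.55947629, -0.50759754],
       [-0.3843252 , -0.33159382, -0.86159136]]), 't': array([ 0.32693916, -0.31440003,  1.43534201])}
top {'fx': 477.7587258701684, 'fy': 477.7587258701684, 'cx': 313.2774228889868, 'cy': 199.1782086585551, 'k1': -0.0233368696573796, 'R': array([[-0.01312684, -0.99988919, -0.00702128],
       [-0.98848863,  0.01403499, -0.15064277],
       [ 0.15072463,  0.00496299, -0.98856333]]), 't': array([0.03854339, 0.54354777, 1.22344326])}
```

View pics/scene0.png

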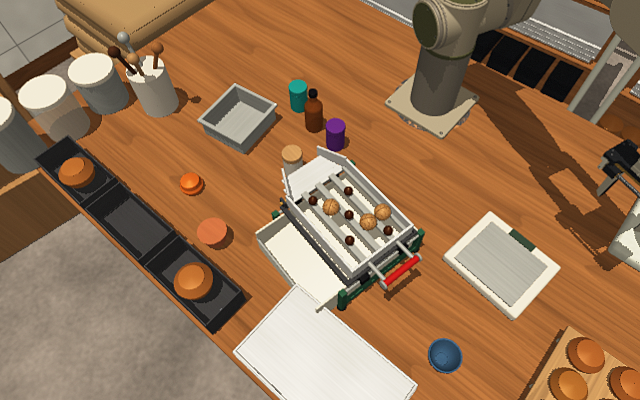

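View pics/top0.png

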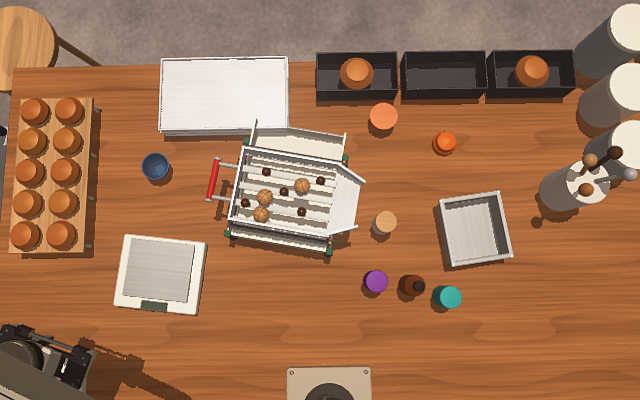

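The top view shows the grader at about (290,190), with the red handle at (213,180) on the left (world +y) and the spout at (345,205) on the right. The pan is at (475,228). Jar candidates are the white jar with a wooden lid at (385,222), purple at (376,281) and turquoise at (449,297). The white, wooden-lidded one fits the description. I'll check it in a close crop.

```bash
cat > h.py <<'E'
import numpy as np,cv2
def ray(c,u,v):
    K=np.array([[c['fx'],0,c['cx']],[0,c['fy'],c['cy']],[0,0,1]])
    p=cv2.undistortPoints(np.array([[[u,v]]],float),K,np.array([c['k1'],0,0,0]))[0,0]
    d=c['R'].T@np.array([p[0],p[1],1]); o=-c['R'].T@c['t']; return o,d/np.linalg.norm(d)
def plane(c,u,v,z):
    o,d=ray(c,u,v); return o+d*(z-o[2])/d[2]
def proj(c,X):
    K=np.array([[c['fx'],0,c['cx']],[0,c['fy'],c['cy']],[0,0,1]])
    p,_=cv2.projectPoints(np.array(X,float).reshape(-1,1,3),cv2.Rodrigues(c['R'])[0],c['t'],K,np.array([c['k1'],0,0,0.])); return p.reshape(-1,2)
E
python3 - <<'E'
import cv2
t=cv2.imread('pics/top0.png');s=cv2.imread('pics/scene0.png')
cv2.imwrite('pics/c1.png',cv2.resize(t[105:275,195:395],None,fx=4,fy=3.5,interpolation=cv2.INTER_CUBIC)[:600])
cv2.imwrite('pics/c2.png',cv2.resize(t[170:320,350:530],None,fx=4,fy=4,interpolation=cv2.INTER_CUBIC))
cv2.imwrite('pics/c3.png',cv2.resize(s[70:310,190:450],None,fx=2.5,fy=2.5,interpolation=cv2.INTER_CUBIC))
E
```

```text
(no output)
```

View pics/c1.png

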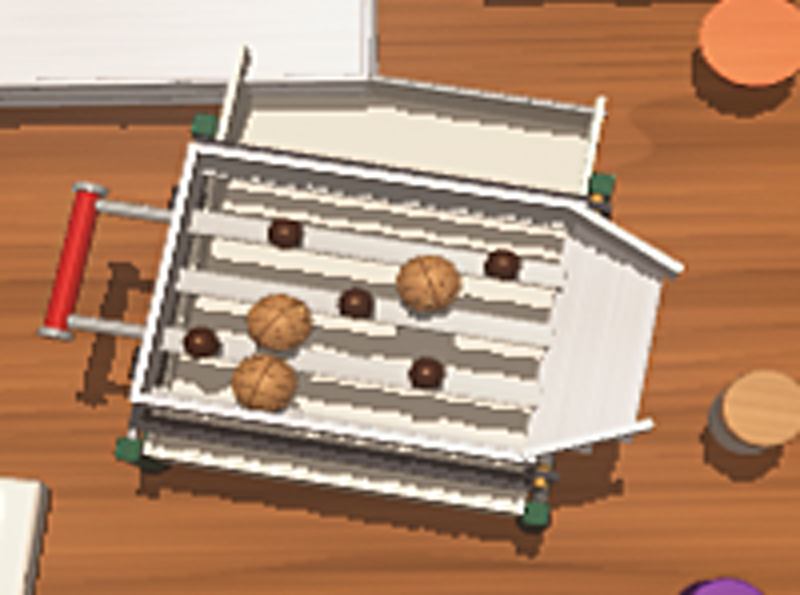

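View pics/c2.png

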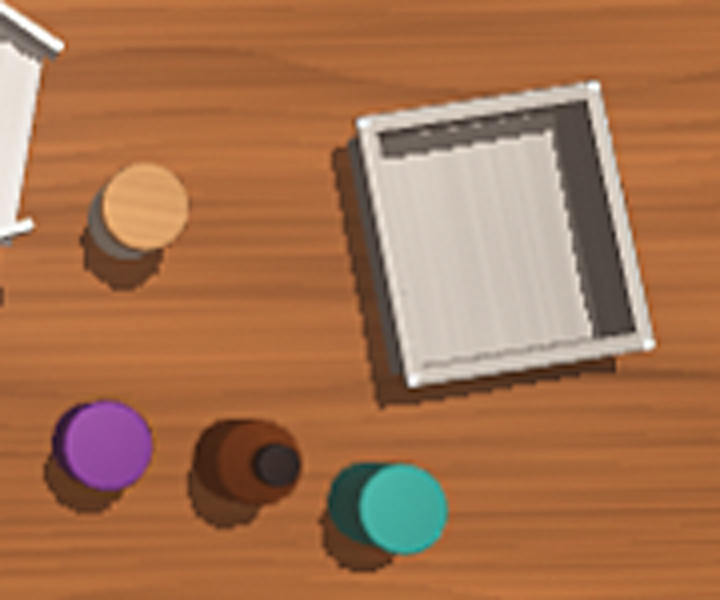

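View pics/c3.png

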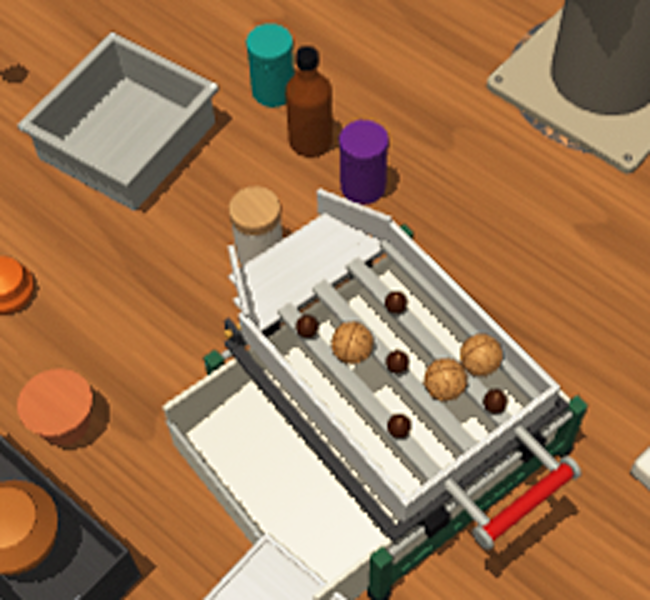

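```bash
python3 - <<'E'
from h import *
from plant import robot
c=robot.read_camera('top'); sc=robot.read_camera('scene')
P=lambda u,v,z:plane(c,u,v,z)
f=c['frame'];hsv=cv2.cvtColor(f,cv2.COLOR_BGR2HSV)
m=((hsv[...,0]<5)|(hsv[...,0]>174))&(hsv[...,1]>180)&(hsv[...,2]>100); m[:, 240:]=0; m[:, :195]=0
ys,xs=np.nonzero(m); print('red n',len(xs)); hc=P(xs.mean(),ys.mean(),.142)
print('handle',hc)
print('collars',P(217,158.7,.138),P(208.75,199.9,.138))
q=lambda x,y:(195+x/4,105+y/3.5)
D={}
for n,x,y,z in[('FLdeck',192,148,.16),('BLdeck',137,400,.16),('postTL',204,125,.098),('postTR',602,187,.098),('postBL',128,450,.098),('postBR',537,515,.098)]:
    D[n]=P(*q(x,y),z);print(n,D[n])
yawv=(D['postTL']+D['postBL']-D['postTR']-D['postBR'])[:2];print('yaw from posts',np.arctan2(-yawv[0],yawv[1]))
print('mid',sum(D[k] for k in D if 'post' in k)/4)
p=[P(350+x/4,170+y/4,.065) for x,y in[(363,122),(594,88),(650,344),(412,380)]]
for i in range(4):print('pan',p[i],np.linalg.norm(p[i]-p[i-1]))
print('pan mid',sum(p)/4)
print('jar',P(386.5,221.5,.09))
# jar from scene: lid centre c3 (255,210)
print('jar scene',plane(sc,190+255/2.5,70+210/2.5,.09))
print('syrup',P(350+278/4,170+463/4,.145),'purple',P(350+108/4,170+445/4,.09),'teal',P(350+403/4,170+508/4,.09))
print('timer',P(445,141,.04),'mould?',P(384,115,.05),'scale',P(160,273,.043))
print('white box corner',P(288,130,.05),P(160,130,.05))
E
```

```text
red n 234
handle [0.58271703 0.27710444 0.142     ]
collars [0.63424591 0.26813357 0.138     ] [0.53112779 0.28657294 0.138     ]
FLdeck [0.65647442 0.20035969 0.16      ]
BLdeck [0.48025776 0.2315865  0.16      ]
postTL [0.69041181 0.2023928  0.098     ]
postTR [ 0.6397234  -0.05303779  0.098     ]
postBL [0.45130049 0.24809974 0.098     ]
postBR [ 0.40166806 -0.00711703  0.098     ]
yaw from posts -0.19398763327486931
mid [0.54577594 0.09758443 0.098     ]
pan [ 0.53224485 -0.2997788   0.065     ] 0.16781017634371498
pan [ 0.55247564 -0.45174267  0.065     ] 0.15330460627378018
pan [ 0.38636886 -0.47596338  0.065     ] 0.16786335654076506
pan [ 0.36595229 -0.3222964   0.065     ] 0.15501733869480505
pan mid [ 0.45926041 -0.38744531  0.065     ]
jar [ 0.47696774 -0.15325138  0.09      ]
jar scene [ 0.47959433 -0.14764017  0.09      ]
syrup [ 0.31771181 -0.21770452  0.145     ] purple [ 0.32851484 -0.12442522  0.09      ] teal [ 0.28746014 -0.30535934  0.09      ]
timer [ 0.6980906  -0.32667033  0.04      ] mould? [ 0.77003505 -0.16302101  0.05      ] scale [0.35556332 0.4315621  0.043     ]
white box corner [0.73193846 0.09661023 0.05      ] [0.7376776  0.44279374 0.05      ]
```

Chosen jar: the white one with the wooden lid at top (386,221), which puts it at world (0.478,-0.151). The crop confirms it stands just off the spout. Grader origin is about (0.547,0.098) with yaw -0.19. Pan centre is about (0.459,-0.387) with yaw +0.14. I'll start moving now.

step_arm --targets '[{"tx": -12, "ty": -15, "grip": 0}, {"tx": -25, "ty": -29}, {"tx": -25, "ty": -29}, {"tx": -25, "ty": -29}, {"tx": -25, "ty": -29}, {"tx": -25, "ty": -29}, {"tx": -25, "ty": -29}, {"tx": -25, "ty": -29}, {"tx": -25, "ty": -29}, {"tx": -25, "ty": -29}, {"tx": -25, "ty": -30}, {"tx": -25, "ty": -30}, {"tx": -25, "ty": -30}, {"tx": -25, "ty": -30}, {"tx": -25, "ty": -30}, {"tx": -25, "ty": -30}, {"tx": -25, "ty": -30}, {"tx": -25, "ty": -30}, {"tx": -25, "ty": -30}, {"tx": -25, "ty": -30}]' --squeeze 30

```text
schema error: expected keys tx, ty, tz, ax, ay, az, grip
```

step_arm --targets '[{"tx": -12, "ty": -15, "az": 0.07, "grip": 0}, {"az": 0.14}, {"az": 0.14}, {"az": 0.14}, {"az": 0.14}, {"az": 0.14}, {"az": 0.14}, {"az": 0.14}, {"az": 0.14}, {"az": 0.14}, {"az": 0.098}, {}]'

```text
schema error: expected keys tx, ty, tz, ax, ay, az, grip
```

```bash
cat >> h.py <<'E'
def go(s,x,y,z,yaw_deg=None):
    from scipy.spatial.transform import Rotation as Ro
    R=Ro.from_rotvec(s['orientation']).as_matrix(); d=R.T@(np.array([x,y,z])-s['tool_pos'])*1000
    phi=np.degrees(np.arctan2(R[1,1],R[0,1]))
    print('t',round(s['t'],2),'pos',s['tool_pos'].round(4),'phi',phi.round(2),'zaxis',R[:,2].round(3),'open',round(s['opening'],4),'F',s['force'].round(1))
    print('  tool mm',d.round(1), '' if yaw_deg is None else 'az %.3f'%-np.radians((yaw_deg-phi+180)%360-180))
E
python3 - <<'E'
from h import *
from plant import robot
s=robot.read_state(); go(s,.478,-.151,.045,-10.8)
c=robot.read_camera('scene');cv2.imwrite('pics/s1.png',c['frame'])
c=robot.read_camera('top');cv2.imwrite('pics/t1.png',c['frame'])
E
```

```text
t 0.2 pos [0.1953 0.567  0.232 ] phi 70.99 zaxis [-0.    -0.001 -1.   ] open 0.0932 F [-0.1 -1.2 -0.4]
  tool mm [-501.2 -586.5  187.6] az 1.428
```

View pics/s1.png

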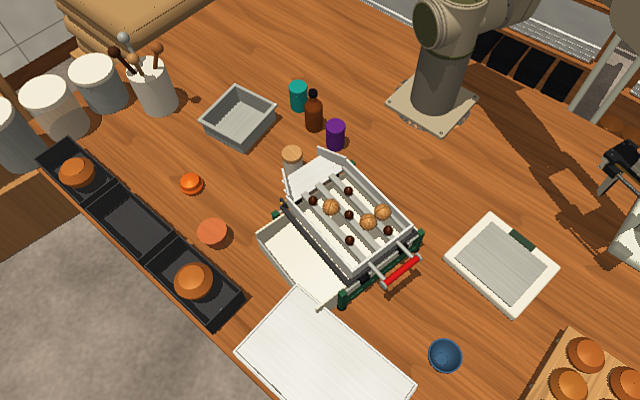

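The call was refused because every row needs all the keys, so nothing moved.

step_arm --targets '[{"tx": -12, "ty": -15, "tz": 0, "ax": 0, "ay": 0, "az": 0, "grip": 0}, {"tx": -25, "ty": -29, "tz": 0, "ax": 0, "ay": 0, "az": 0, "grip": 0}, {"tx": -25, "ty": -29, "tz": 0, "ax": 0, "ay": 0, "az": 0, "grip": 0}, {"tx": -25, "ty": -29, "tz": 0, "ax": 0, "ay": 0, "az": 0, "grip": 0}, {"tx": -25, "ty": -29, "tz": 0, "ax": 0, "ay": 0, "az": 0, "grip": 0}, {"tx": -25, "ty": -29, "tz": 0, "ax": 0, "ay": 0, "az": 0, "grip": 0}, {"tx": -25, "ty": -29, "tz": 0, "ax": 0, "ay": 0, "az": 0, "grip": 0}, {"tx": -25, "ty": -29, "tz": 0, "ax": 0, "ay": 0, "az": 0, "grip": 0}, {"tx": -25, "ty": -29, "tz": 0, "ax": 0, "ay": 0, "az": 0, "grip": 0}, {"tx": -25, "ty": -29, "tz": 0, "ax": 0, "ay": 0, "az": 0, "grip": 0}, {"tx": -25, "ty": -29, "tz": 0, "ax": 0, "ay": 0, "az": 0, "grip": 0}, {"tx": -25, "ty": -29, "tz": 0, "ax": 0, "ay": 0, "az": 0, "grip": 0}, {"tx": -25, "ty": -30, "tz": 0, "ax": 0, "ay": 0, "az": 0, "grip": 0}, {"tx": -25, "ty": -30, "tz": 0, "ax": 0, "ay": 0, "az": 0, "grip": 0}, {"tx": -25, "ty": -30, "tz": 0, "ax": 0, "ay": 0, "az": 0, "grip": 0}, {"tx": -25, "ty": -30, "tz": 0, "ax": 0, "ay": 0, "az": 0, "grip": 0}, {"tx": -25, "ty": -30, "tz": 0, "ax": 0, "ay": 0, "az": 0, "grip": 0}, {"tx": -25, "ty": -30, "tz": 0, "ax": 0, "ay": 0, "az": 0, "grip": 0}, {"tx": -25, "ty": -30, "tz": 0, "ax": 0, "ay": 0, "az": 0, "grip": 0}, {"tx": -25, "ty": -30, "tz": 0, "ax": 0, "ay": 0, "az": 0, "grip": 0}]' --squeeze 30

```text
t: 2.3
tool_pos: [0.4692, -0.1358, 0.2327]
orientation: [0.519, 3.098, 0.0]
force: [0.5, 0.2, -0.2]
opening: 0.0933
```

step_arm --targets '[{"tx": -12, "ty": -14, "tz": 0, "ax": 0, "ay": 0, "az": 0.07, "grip": 0}, {"tx": 0, "ty": 0, "tz": 0, "ax": 0, "ay": 0, "az": 0.14, "grip": 0}, {"tx": 0, "ty": 0, "tz": 0, "ax": 0, "ay": 0, "az": 0.14, "grip": 0}, {"tx": 0, "ty": 0, "tz": 0, "ax": 0, "ay": 0, "az": 0.14, "grip": 0}, {"tx": 0, "ty": 0, "tz": 0, "ax": 0, "ay": 0, "az": 0.14, "grip": 0}, {"tx": 0, "ty": 0, "tz": 0, "ax": 0, "ay": 0, "az": 0.14, "grip": 0}, {"tx": 0, "ty": 0, "tz": 0, "ax": 0, "ay": 0, "az": 0.14, "grip": 0}, {"tx": 0, "ty": 0, "tz": 0, "ax": 0, "ay": 0, "az": 0.14, "grip": 0}, {"tx": 0, "ty": 0, "tz": 0, "ax": 0, "ay": 0, "az": 0.14, "grip": 0}, {"tx": 0, "ty": 0, "tz": 0, "ax": 0, "ay": 0, "az": 0.14, "grip": 0}, {"tx": 0, "ty": 0, "tz": 0, "ax": 0, "ay": 0, "az": 0.098, "grip": 0}, {"tx": 0, "ty": 0, "tz": 0, "ax": 0, "ay": 0, "az": 0, "grip": 0}]'

```text
t: 3.5
tool_pos: [0.4757, -0.1512, 0.2326]
orientation: [2.423, 2.0, 0.0]
force: [-0.7, 0.2, -0.4]
opening: 0.093
```

```bash
python3 - <<'E'
from h import *
from plant import robot
s=robot.read_state(); go(s,.478,-.151,.045,-10.8)
c=robot.read_camera('scene');cv2.imwrite('pics/s2.png',c['frame'])
E
```

```text
t 3.5 pos [ 0.4757 -0.1512  0.2326] phi -10.91 zaxis [ 0.  0. -1.] open 0.093 F [-0.7  0.2 -0.4]
  tool mm [  0.6   2.3 187.6] az -0.002
```

View pics/s2.png

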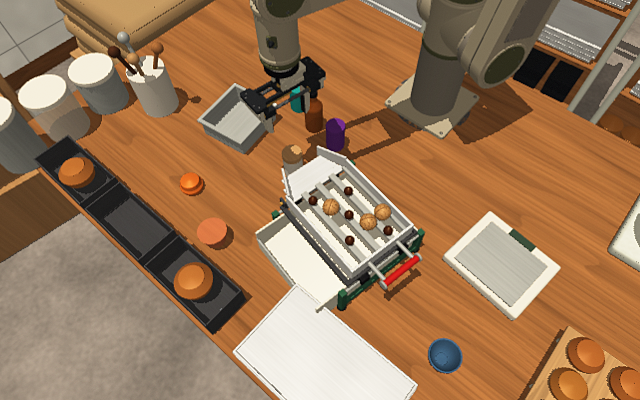

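The gripper is at about (285,95) in the scene view, above the jar at (292,155). Its long side lies along the jaws, so the body clears the spout. Descending and gripping.

step_arm --targets '[{"tx": 0, "ty": 2, "tz": 15, "ax": 0, "ay": 0, "az": 0, "grip": 0}, {"tx": 0, "ty": 0, "tz": 30, "ax": 0, "ay": 0, "az": 0, "grip": 0}, {"tx": 0, "ty": 0, "tz": 35, "ax": 0, "ay": 0, "az": 0, "grip": 0}, {"tx": 0, "ty": 0, "tz": 35, "ax": 0, "ay": 0, "az": 0, "grip": 0}, {"tx": 0, "ty": 0, "tz": 30, "ax": 0, "ay": 0, "az": 0, "grip": 0}, {"tx": 0, "ty": 0, "tz": 25, "ax": 0, "ay": 0, "az": 0, "grip": 0}, {"tx": 0, "ty": 0, "tz": 15, "ax": 0, "ay": 0, "az": 0, "grip": 0}, {"tx": 0, "ty": 0, "tz": 3, "ax": 0, "ay": 0, "az": 0, "grip": 0}, {"tx": 0, "ty": 0, "tz": 0, "ax": 0, "ay": 0, "az": 0, "grip": 130}, {"tx": 0, "ty": 0, "tz": 0, "ax": 0, "ay": 0, "az": 0, "grip": 160}, {"tx": 0, "ty": 0, "tz": 0, "ax": 0, "ay": 0, "az": 0, "grip": 160}, {"tx": 0, "ty": 0, "tz": 0, "ax": 0, "ay": 0, "az": 0, "grip": 160}, {"tx": 0, "ty": 0, "tz": 0, "ax": 0, "ay": 0, "az": 0, "grip": 160}]' --squeeze 25

```text
t: 4.85
tool_pos: [0.478, -0.1518, 0.0453]
orientation: [2.42, 2.001, 0.001]
force: [-2.7, 0.8, 1.7]
opening: 0.0574
```

```bash
python3 - <<'E'
from h import *
from plant import robot
s=robot.read_state(); go(s,.655,-.215,.045,-10.8)
E
```

```text
t 4.85 pos [ 0.478  -0.1518  0.0453] phi -10.82 zaxis [ 0.001 -0.    -1.   ] open 0.0574 F [-2.7  0.8  1.7]
  tool mm [-28.9 185.7   0.5] az -0.000
```

step_arm --targets '[{"tx": 0, "ty": 0, "tz": -15, "ax": 0, "ay": 0, "az": 0, "grip": 160}, {"tx": 0, "ty": 0, "tz": -25, "ax": 0, "ay": 0, "az": 0, "grip": 160}, {"tx": -2, "ty": 10, "tz": 0, "ax": 0, "ay": 0, "az": 0, "grip": 160}, {"tx": -4, "ty": 22, "tz": 0, "ax": 0, "ay": 0, "az": 0, "grip": 160}, {"tx": -5, "ty": 30, "tz": 0, "ax": 0, "ay": 0, "az": 0, "grip": 160}, {"tx": -5, "ty": 32, "tz": 0, "ax": 0, "ay": 0, "az": 0, "grip": 160}, {"tx": -5, "ty": 32, "tz": 0, "ax": 0, "ay": 0, "az": 0, "grip": 160}, {"tx": -4, "ty": 30, "tz": 0, "ax": 0, "ay": 0, "az": 0, "grip": 160}, {"tx": -3, "ty": 20, "tz": 0, "ax": 0, "ay": 0, "az": 0, "grip": 160}, {"tx": -1, "ty": 10, "tz": 0, "ax": 0, "ay": 0, "az": 0, "grip": 160}, {"tx": 0, "ty": 0, "tz": 10, "ax": 0, "ay": 0, "az": 0, "grip": 160}, {"tx": 0, "ty": 0, "tz": 15, "ax": 0, "ay": 0, "az": 0, "grip": 160}, {"tx": 0, "ty": 0, "tz": 9, "ax": 0, "ay": 0, "az": 0, "grip": 160}, {"tx": 0, "ty": 0, "tz": 5, "ax": 0, "ay": 0, "az": 0, "grip": 160}, {"tx": 0, "ty": 0, "tz": 1, "ax": 0, "ay": 0, "az": 0, "grip": 160}, {"tx": 0, "ty": 0, "tz": 0, "ax": 0, "ay": 0, "az": 0, "grip": 0}, {"tx": 0, "ty": 0, "tz": 0, "ax": 0, "ay": 0, "az": 0, "grip": 0}, {"tx": 0, "ty": 0, "tz": 0, "ax": 0, "ay": 0, "az": 0, "grip": 0}, {"tx": 0, "ty": 0, "tz": 0, "ax": 0, "ay": 0, "az": 0, "grip": 0}]'

```text
t: 6.75
tool_pos: [0.6547, -0.2149, 0.0443]
orientation: [-2.421, -2.002, 0.0]
force: [0.2, 0.6, -0.4]
opening: 0.0829
```

```bash
python3 - <<'E'
from h import *
from plant import robot
s=robot.read_state(); a=.138;th=np.array([-np.sin(a),np.cos(a)])
p=np.array([.459,-.3875])-.075*th; print(p)
go(s,p[0],p[1],.155,-82.1)
E
```

```text
[ 0.46931718 -0.46178698]
t 6.75 pos [ 0.6547 -0.2149  0.0443] phi -10.83 zaxis [-0.  0. -1.] open 0.0829 F [ 0.2  0.6 -0.4]
  tool mm [-277.3 -135.7 -110.6] az 1.244
```

step_arm --targets '[{"tx": 0, "ty": 0, "tz": -20, "ax": 0, "ay": 0, "az": 0, "grip": 0}, {"tx": 0, "ty": 0, "tz": -35, "ax": 0, "ay": 0, "az": 0, "grip": 0}, {"tx": 0, "ty": 0, "tz": -35, "ax": 0, "ay": 0, "az": 0, "grip": 0}, {"tx": -12, "ty": -6, "tz": -20, "ax": 0, "ay": 0, "az": 0, "grip": 0}, {"tx": -30, "ty": -15, "tz": 0, "ax": 0, "ay": 0, "az": 0, "grip": 100}, {"tx": -37, "ty": -18, "tz": 0, "ax": 0, "ay": 0, "az": 0, "grip": 100}, {"tx": -40, "ty": -20, "tz": 0, "ax": 0, "ay": 0, "az": 0, "grip": 100}, {"tx": -40, "ty": -20, "tz": 0, "ax": 0, "ay": 0, "az": 0, "grip": 100}, {"tx": -40, "ty": -20, "tz": 0, "ax": 0, "ay": 0, "az": 0, "grip": 100}, {"tx": -38, "ty": -18, "tz": 0, "ax": 0, "ay": 0, "az": 0, "grip": 100}, {"tx": -28, "ty": -13, "tz": 0, "ax": 0, "ay": 0, "az": 0, "grip": 100}, {"tx": -12, "ty": -6, "tz": 0, "ax": 0, "ay": 0, "az": 0.1, "grip": 100}, {"tx": 0, "ty": 0, "tz": 0, "ax": 0, "ay": 0, "az": 0.14, "grip": 100}, {"tx": 0, "ty": 0, "tz": 0, "ax": 0, "ay": 0, "az": 0.14, "grip": 100}, {"tx": 0, "ty": 0, "tz": 0, "ax": 0, "ay": 0, "az": 0.14, "grip": 100}, {"tx": 0, "ty": 0, "tz": 0, "ax": 0, "ay": 0, "az": 0.14, "grip": 100}, {"tx": 0, "ty": 0, "tz": 0, "ax": 0, "ay": 0, "az": 0.14, "grip": 100}, {"tx": 0, "ty": 0, "tz": 0, "ax": 0, "ay": 0, "az": 0.14, "grip": 100}, {"tx": 0, "ty": 0, "tz": 0, "ax": 0, "ay": 0, "az": 0.14, "grip": 100}, {"tx": 0, "ty": 0, "tz": 0, "ax": 0, "ay": 0, "az": 0.14, "grip": 100}]'

```text
t: 8.75
tool_pos: [0.4693, -0.4615, 0.1545]
orientation: [-3.132, -0.245, 0.0]
force: [-0.8, -0.3, 0.4]
opening: 0.0567
```

```bash
python3 - <<'E'
from h import *
from plant import robot
c=robot.read_camera('scene');cv2.imwrite('pics/s3.png',c['frame']);t=robot.read_camera('top');cv2.imwrite('pics/t3.png',t['frame'])
s=robot.read_state(); go(s,.4693,-.4618,.055,-82.1)
big=cv2.resize(c['frame'][60:200,170:350],None,fx=4,fy=4,interpolation=cv2.INTER_CUBIC);cv2.imwrite('pics/s3c.png',big)
cv2.imwrite('pics/t3c.png',cv2.resize(t['frame'][80:290,330:560],None,fx=2.8,fy=2.8,interpolation=cv2.INTER_CUBIC))
E
```

```text
t 8.85 pos [ 0.4692 -0.4615  0.1545] phi -80.86 zaxis [-0.  0. -1.] open 0.056 F [ 0.2 -0.5  0.3]
  tool mm [ 0.   0.3 99.5] az 0.022
```

View pics/s3c.png

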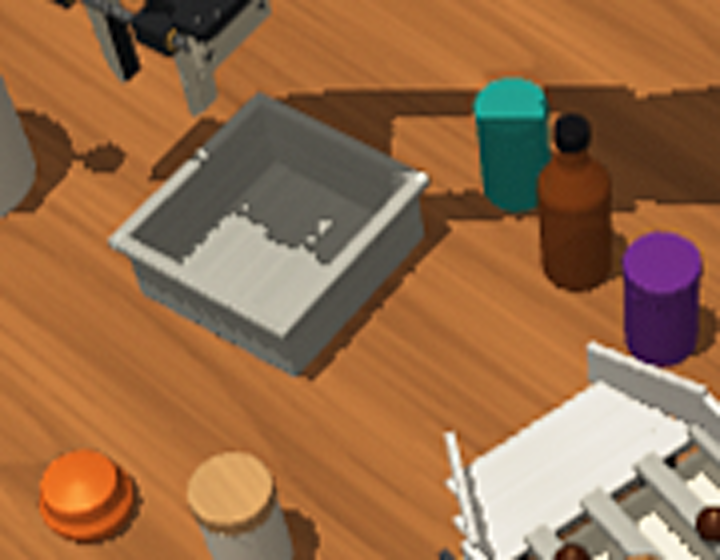

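View pics/t3c.png

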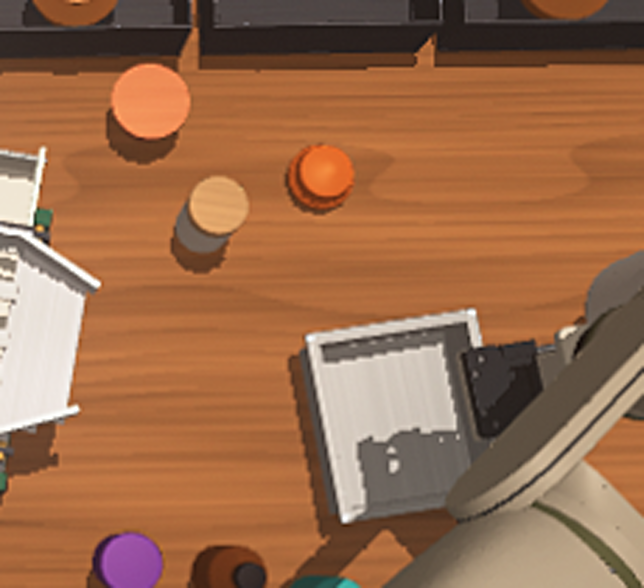

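The jar stands upright at its new spot, top-crop (218,205). The pan is untouched, and the gripper is above its right-hand rim. I'll cross-check the pan position from the scene view corners.

```bash
python3 - <<'E'
from h import *
from plant import robot
c=robot.read_camera('scene')
p=[plane(c,170+x/4,60+y/4,.065) for x,y in[(113,241),(285,335),(428,180),(260,93)]]
for q in p: print(q.round(4))
print(sum(p)/4, 'rim -y mid',(p[0]+p[3])/2, 'yaw', np.arctan2(*((p[0]-p[3])[[1,0]])),np.arctan2(*((p[1]-p[2])[[1,0]])))
E
```

```text
[ 0.5545 -0.45    0.065 ]
[ 0.5332 -0.2936  0.065 ]
[ 0.3646 -0.3172  0.065 ]
[ 0.3842 -0.476   0.065 ]
[ 0.4591404  -0.38420764  0.065     ] rim -y mid [ 0.46934894 -0.46300415  0.065     ] yaw 0.1517768450136354 0.13935357683973684
```

Both views agree to within 3 mm. Descending and pinching the rim.

step_arm --targets '[{"tx": 0, "ty": -1, "tz": 20, "ax": 0, "ay": 0, "az": 0.016, "grip": 100}, {"tx": 0, "ty": 0, "tz": 25, "ax": 0, "ay": 0, "az": 0, "grip": 100}, {"tx": 0, "ty": 0, "tz": 25, "ax": 0, "ay": 0, "az": 0, "grip": 100}, {"tx": 0, "ty": 0, "tz": 20, "ax": 0, "ay": 0, "az": 0, "grip": 100}, {"tx": 0, "ty": 0, "tz": 13, "ax": 0, "ay": 0, "az": 0, "grip": 100}, {"tx": 0, "ty": 0, "tz": 0, "ax": 0, "ay": 0, "az": 0, "grip": 190}, {"tx": 0, "ty": 0, "tz": 0, "ax": 0, "ay": 0, "az": 0, "grip": 255}, {"tx": 0, "ty": 0, "tz": 0, "ax": 0, "ay": 0, "az": 0, "grip": 255}, {"tx": 0, "ty": 0, "tz": 0, "ax": 0, "ay": 0, "az": 0, "grip": 255}, {"tx": 0, "ty": 0, "tz": 0, "ax": 0, "ay": 0, "az": 0, "grip": 255}, {"tx": 0, "ty": 0, "tz": 0, "ax": 0, "ay": 0, "az": 0, "grip": 255}]' --squeeze 50

```text
t: 10.0
tool_pos: [0.4693, -0.4608, 0.0523]
orientation: [3.133, 0.229, 0.001]
force: [-0.1, -0.7, 0.5]
opening: 0.0131
```

```bash
python3 - <<'E'
from h import *
from plant import robot
s=robot.read_state(); 
th=-.188; o=np.array([.547,.098]); gy=np.array([-np.sin(th),np.cos(th)])
p=o+gy*(-.230-.075);print(p)
go(s,p[0],p[1],.05,-82.1-18.9)
c=robot.read_camera('top');cv2.imwrite('pics/t4c.png',cv2.resize(c['frame'][150:290,400:560],None,fx=4,fy=4,interpolation=cv2.INTER_CUBIC))
E
```

```text
[ 0.48999717 -0.2016259 ]
t 10.0 pos [ 0.4693 -0.4608  0.0523] phi -81.64 zaxis [ 0.001 -0.001 -1.   ] open 0.0131 F [-0.1 -0.7  0.5]
  tool mm [  58.1 -253.4    2.1] az 0.338
```

View pics/t4c.png

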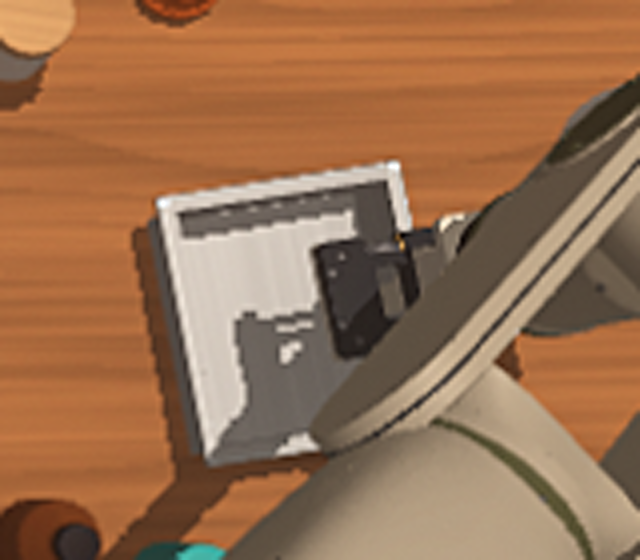

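Gripped at 13 mm, a plausible rim thickness. Lifting, turning and carrying it.

step_arm --targets '[{"tx": 0, "ty": 0, "tz": -5, "ax": 0, "ay": 0, "az": 0, "grip": 255}, {"tx": 0, "ty": 0, "tz": -10, "ax": 0, "ay": 0, "az": 0, "grip": 255}, {"tx": 0, "ty": 0, "tz": -5, "ax": 0, "ay": 0, "az": 0.04, "grip": 255}, {"tx": 0, "ty": 0, "tz": 0, "ax": 0, "ay": 0, "az": 0.07, "grip": 255}, {"tx": 0, "ty": 0, "tz": 0, "ax": 0, "ay": 0, "az": 0.08, "grip": 255}, {"tx": 0, "ty": 0, "tz": 0, "ax": 0, "ay": 0, "az": 0.07, "grip": 255}, {"tx": 0, "ty": 0, "tz": 0, "ax": 0, "ay": 0, "az": 0.05, "grip": 255}, {"tx": 0, "ty": 0, "tz": 0, "ax": 0, "ay": 0, "az": 0.028, "grip": 255}]'

```text
t: 10.85
tool_pos: [0.4691, -0.4606, 0.0721]
orientation: [3.127, -0.304, -0.0]
force: [-0.2, 0.1, -2.6]
opening: 0.0103
```

step_arm --targets '[{"tx": -4, "ty": -10, "tz": 0, "ax": 0, "ay": 0, "az": 0, "grip": 255}, {"tx": -5, "ty": -18, "tz": 0, "ax": 0, "ay": 0, "az": 0, "grip": 255}, {"tx": -5, "ty": -22, "tz": 0, "ax": 0, "ay": 0, "az": 0, "grip": 255}, {"tx": -5, "ty": -25, "tz": 0, "ax": 0, "ay": 0, "az": 0, "grip": 255}, {"tx": -5, "ty": -25, "tz": 0, "ax": 0, "ay": 0, "az": 0, "grip": 255}, {"tx": -5, "ty": -25, "tz": 0, "ax": 0, "ay": 0, "az": 0, "grip": 255}, {"tx": 0, "ty": -25, "tz": 0, "ax": 0, "ay": 0, "az": 0, "grip": 255}, {"tx": 0, "ty": -25, "tz": 0, "ax": 0, "ay": 0, "az": 0, "grip": 255}, {"tx": 0, "ty": -20, "tz": 0, "ax": 0, "ay": 0, "az": 0, "grip": 255}, {"tx": 0, "ty": -10, "tz": 0, "ax": 0, "ay": 0, "az": 0, "grip": 255}, {"tx": 0, "ty": 0, "tz": 0, "ax": 0, "ay": 0, "az": 0, "grip": 255}]'

```text
t: 11.95
tool_pos: [0.4798, -0.2524, 0.0717]
orientation: [-3.127, 0.298, 0.0]
force: [-0.4, -0.9, -2.9]
opening: 0.0103
```

```bash
python3 - <<'E'
from h import *
from plant import robot
s=robot.read_state(); go(s,.490,-.2016,.052,-101)
c=robot.read_camera('top');cv2.imwrite('pics/t5c.png',cv2.resize(c['frame'][100:300,290:510],None,fx=3,fy=3,interpolation=cv2.INTER_CUBIC))
c=robot.read_camera('scene');cv2.imwrite('pics/s5c.png',cv2.resize(c['frame'][60:240,190:410],None,fx=3,fy=3,interpolation=cv2.INTER_CUBIC))
E
```

```text
t 11.95 pos [ 0.4798 -0.2524  0.0717] phi -100.87 zaxis [-0.  0. -1.] open 0.0103 F [-0.4 -0.9 -2.9]
  tool mm [  0.4 -51.8  19.7] az 0.002
```

View pics/t5c.png

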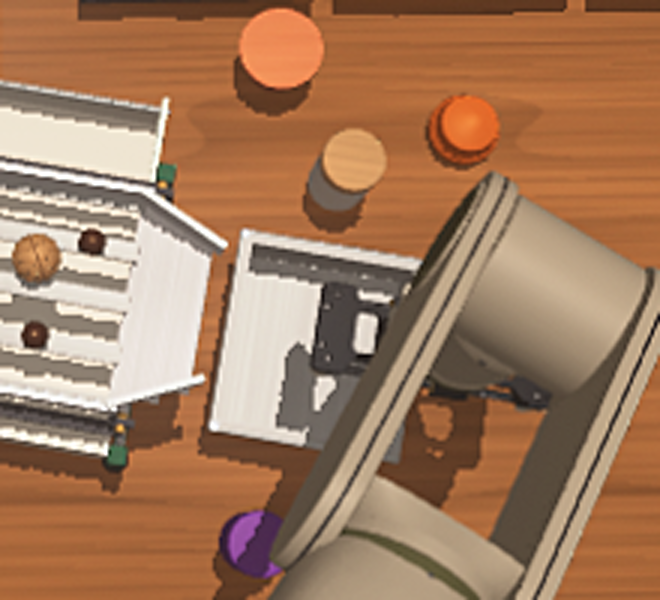

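View pics/s5c.png

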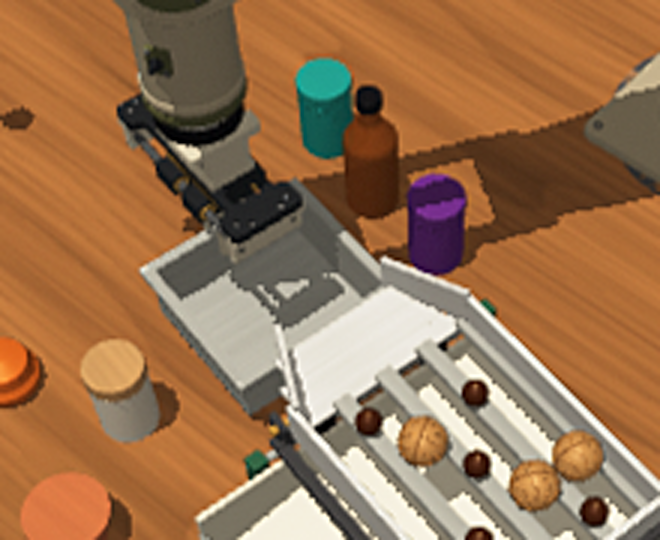

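```bash
python3 - <<'E'
from h import *
from plant import robot
c=robot.read_camera('top')
th=-.188; o=np.array([.547,.098]); gx=np.array([np.cos(th),np.sin(th)]);gy=np.array([-np.sin(th),np.cos(th)])
L=lambda u,v,z:(lambda p:(np.array([p@gx,p@gy])*1000).round(1))(plane(c,290+u/3,100+v/3,z)[:2]-o)
print('pan corners',L(243,232,.085),L(212,428,.085))
print('cheek tips',L(225,246,.167),L(204,379,.167))
print('posts -y',L(167,172,.098),L(117,455,.098))
E
```

```text
pan corners [  84.7 -204. ] [ -85.4 -204.6]
cheek tips [  53.2 -185.1] [ -54.7 -185.7]
posts -y [ 122.2 -131. ] [-122.1 -129.6]
```

The pan is square to the grader and centred, with 55 mm still to go. Placing it.

step_arm --targets '[{"tx": 0, "ty": -8, "tz": 0, "ax": 0, "ay": 0, "az": 0, "grip": 255}, {"tx": 0, "ty": -15, "tz": 0, "ax": 0, "ay": 0, "az": 0, "grip": 255}, {"tx": 0, "ty": -16, "tz": 0, "ax": 0, "ay": 0, "az": 0, "grip": 255}, {"tx": 0, "ty": -11, "tz": 0, "ax": 0, "ay": 0, "az": 0, "grip": 255}, {"tx": 0, "ty": -5, "tz": 0, "ax": 0, "ay": 0, "az": 0, "grip": 255}, {"tx": 0, "ty": 0, "tz": 8, "ax": 0, "ay": 0, "az": 0, "grip": 255}, {"tx": 0, "ty": 0, "tz": 7, "ax": 0, "ay": 0, "az": 0, "grip": 255}, {"tx": 0, "ty": 0, "tz": 4, "ax": 0, "ay": 0, "az": 0, "grip": 255}, {"tx": 0, "ty": 0, "tz": 1, "ax": 0, "ay": 0, "az": 0, "grip": 255}, {"tx": 0, "ty": 0, "tz": 0, "ax": 0, "ay": 0, "az": 0, "grip": 255}, {"tx": 0, "ty": 0, "tz": 0, "ax": 0, "ay": 0, "az": 0, "grip": 120}, {"tx": 0, "ty": 0, "tz": 0, "ax": 0, "ay": 0, "az": 0, "grip": 120}, {"tx": 0, "ty": 0, "tz": 0, "ax": 0, "ay": 0, "az": 0, "grip": 120}, {"tx": 0, "ty": 0, "tz": 0, "ax": 0, "ay": 0, "az": 0, "grip": 120}, {"tx": 0, "ty": 0, "tz": -20, "ax": 0, "ay": 0, "az": 0, "grip": 120}, {"tx": 0, "ty": 0, "tz": -35, "ax": 0, "ay": 0, "az": 0, "grip": 120}, {"tx": 0, "ty": 0, "tz": -45, "ax": 0, "ay": 0, "az": 0, "grip": 150}, {"tx": 0, "ty": 0, "tz": -45, "ax": 0, "ay": 0, "az": 0, "grip": 150}, {"tx": 0, "ty": 0, "tz": -35, "ax": 0, "ay": 0, "az": 0, "grip": 150}, {"tx": 0, "ty": 0, "tz": -10, "ax": 0, "ay": 0, "az": 0, "grip": 150}]'

```text
t: 14.1
tool_pos: [0.4923, -0.2008, 0.247]
orientation: [3.124, -0.301, 0.011]
force: [-0.1, 0.5, -0.3]
opening: 0.038
```

```bash
python3 - <<'E'
from h import *
from plant import robot
s=robot.read_state(); go(s,.5827,.2774,.133,-100.9)
c=robot.read_camera('scene');cv2.imwrite('pics/s6.png',c['frame'])
E
```

```text
t 14.1 pos [ 0.4923 -0.2008  0.247 ] phi -101.01 zaxis [ 0.007 -0.004 -1.   ] open 0.038 F [-0.1  0.5 -0.3]
  tool mm [  -3.4 -486.9  112.9] az -0.002
```

View pics/s6.png

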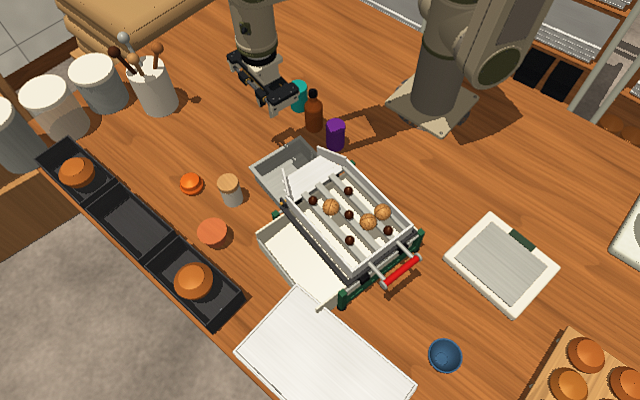

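The pan is in the bay under the spout, around scene (285,165). Moving over the handle and cross-checking its position.

```bash
python3 - <<'E'
from h import *
from plant import robot
for n in('scene','top'):
    c=robot.read_camera(n);hsv=cv2.cvtColor(c['frame'],cv2.COLOR_BGR2HSV)
    m=(((hsv[...,0]<4)|(hsv[...,0]>175))&(hsv[...,1]>190)&(hsv[...,2]>80)).astype(np.uint8)
    k,_,st,ce=cv2.connectedComponentsWithStats(m)
    for i in range(1,k):
        if st[i,4]>80: print(n,st[i],ce[i],plane(c,*ce[i],.139)[:2])
E
```

```text
scene [384 256  35  30 275] [401.17818182 269.89818182] [0.57928968 0.27701608]
top [206 160  13  39 207] [212.39613527 179.25120773] [0.58228739 0.27836923]
```

step_arm --targets '[{"tx": 0, "ty": -17, "tz": 0, "ax": 0, "ay": 0, "az": 0, "grip": 150}, {"tx": 0, "ty": -30, "tz": 0, "ax": 0, "ay": 0, "az": 0, "grip": 150}, {"tx": 0, "ty": -40, "tz": 0, "ax": 0, "ay": 0, "az": 0, "grip": 150}, {"tx": 0, "ty": -40, "tz": 0, "ax": 0, "ay": 0, "az": 0, "grip": 150}, {"tx": 0, "ty": -40, "tz": 0, "ax": 0, "ay": 0, "az": 0, "grip": 150}, {"tx": 0, "ty": -40, "tz": 0, "ax": 0, "ay": 0, "az": 0, "grip": 150}, {"tx": 0, "ty": -40, "tz": 0, "ax": 0, "ay": 0, "az": 0, "grip": 150}, {"tx": 0, "ty": -40, "tz": 0, "ax": 0, "ay": 0, "az": 0, "grip": 150}, {"tx": 0, "ty": -40, "tz": 0, "ax": 0, "ay": 0, "az": 0, "grip": 150}, {"tx": 0, "ty": -40, "tz": 0, "ax": 0, "ay": 0, "az": 0, "grip": 150}, {"tx": 0, "ty": -40, "tz": 0, "ax": 0, "ay": 0, "az": 0, "grip": 150}, {"tx": 0, "ty": -40, "tz": 0, "ax": 0, "ay": 0, "az": 0, "grip": 150}, {"tx": -2, "ty": -28, "tz": 0, "ax": 0, "ay": 0, "az": 0, "grip": 150}, {"tx": -2, "ty": -12, "tz": 0, "ax": 0, "ay": 0, "az": 0, "grip": 150}, {"tx": 0, "ty": 0, "tz": 20, "ax": 0, "ay": 0, "az": 0, "grip": 150}, {"tx": 0, "ty": 0, "tz": 20, "ax": 0, "ay": 0, "az": 0, "grip": 150}, {"tx": 0, "ty": 0, "tz": 0, "ax": 0, "ay": 0, "az": 0, "grip": 150}]'

```text
t: 15.95
tool_pos: [0.5766, 0.2773, 0.1958]
orientation: [3.123, -0.301, -0.013]
force: [-0.2, 0.5, 0.0]
opening: 0.0383
```

```bash
python3 - <<'E'
from h import *
from plant import robot
s=robot.read_state(); go(s,.5827,.2774,.133,-100.9); print(s['q'].round(2))
E
```

```text
t 15.95 pos [0.5766 0.2773 0.1958] phi -101.03 zaxis [-0.008 -0.004 -1.   ] open 0.0383 F [-0.2  0.5  0. ]
  tool mm [ 6.4 -1.5 62.8] az -0.002
[ 0.37  0.26  1.4  -0.    1.48  2.13]
```

step_arm --targets '[{"tx": 2, "ty": -1, "tz": 15, "ax": 0, "ay": 0, "az": 0, "grip": 150}, {"tx": 2, "ty": 0, "tz": 20, "ax": 0, "ay": 0, "az": 0, "grip": 150}, {"tx": 0, "ty": 0, "tz": 18, "ax": 0, "ay": 0, "az": 0, "grip": 150}, {"tx": 0, "ty": 0, "tz": 10, "ax": 0, "ay": 0, "az": 0, "grip": 150}, {"tx": 0, "ty": 0, "tz": 0, "ax": 0, "ay": 0, "az": 0, "grip": 255}, {"tx": 0, "ty": 0, "tz": 0, "ax": 0, "ay": 0, "az": 0, "grip": 255}, {"tx": 0, "ty": 0, "tz": 0, "ax": 0, "ay": 0, "az": 0, "grip": 255}, {"tx": 0, "ty": 0, "tz": 0, "ax": 0, "ay": 0, "az": 0, "grip": 255}, {"tx": 0, "ty": 0, "tz": 0, "ax": 0, "ay": 0, "az": 0, "grip": 255}]' --squeeze 40

```text
t: 16.85
tool_pos: [0.5841, 0.2782, 0.14]
orientation: [3.126, -0.302, 0.002]
force: [-2.1, -5.1, 2.7]
opening: 0.0148
```

```bash
python3 - <<'E'
from h import *
from plant import robot
s=robot.read_state(); go(s,.581,.2775,.133,-100.9)
c=robot.read_camera('scene');cv2.imwrite('pics/s7c.png',cv2.resize(c['frame'][130:330,250:460],None,fx=3,fy=3,interpolation=cv2.INTER_CUBIC))
E
```

```text
t 16.85 pos [0.5841 0.2782 0.14  ] phi -101.04 zaxis [ 0.001 -0.002 -1.   ] open 0.0148 F [-2.1 -5.1  2.7]
  tool mm [-2.9  1.2  7. ] az -0.002
```

View pics/s7c.png

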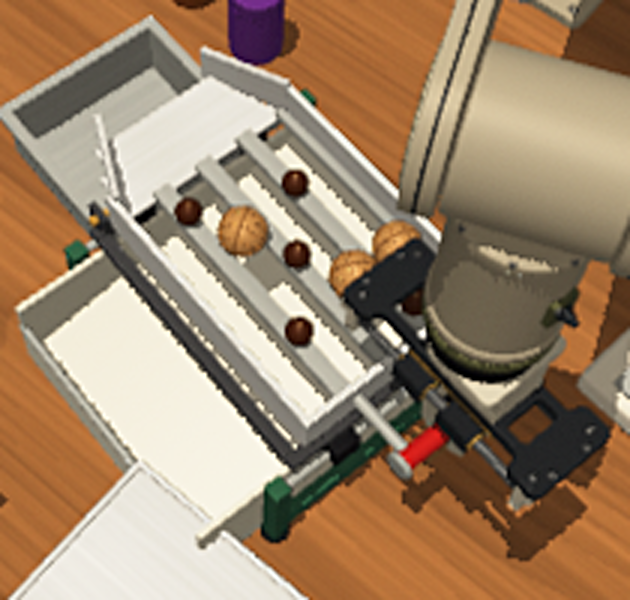

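The handle is between the fingers, but the grasp sits about 7 mm high. I'll reseat it lower before shaking.

step_arm --targets '[{"tx": 0, "ty": 0, "tz": 0, "ax": 0, "ay": 0, "az": 0, "grip": 170}, {"tx": 0, "ty": 0, "tz": 0, "ax": 0, "ay": 0, "az": 0, "grip": 170}, {"tx": 0, "ty": 0, "tz": 4, "ax": 0, "ay": 0, "az": 0, "grip": 170}, {"tx": 0, "ty": 0, "tz": 3, "ax": 0, "ay": 0, "az": 0, "grip": 170}, {"tx": 0, "ty": 0, "tz": 0, "ax": 0, "ay": 0, "az": 0, "grip": 170}]' --squeeze 45

```text
t: 17.4
tool_pos: [0.583, 0.2792, 0.1307]
orientation: [3.127, -0.301, -0.002]
force: [0.0, -0.3, 0.1]
opening: 0.0309
```

```bash
python3 - <<'E'
from h import *
from plant import robot
s=robot.read_state(); go(s,.581,.2775,.133,-100.9); print(s['q'],s['dq'].round(3))
E
```

```text
t 17.4 pos [0.583  0.2792 0.1307] phi -101.0 zaxis [-0.001 -0.    -1.   ] open 0.0309 F [ 0.  -0.3  0.1]
  tool mm [-1.6  2.  -2.3] az -0.002
[3.67269838e-01 3.19747190e-01 1.45864137e+00 5.99023766e-05
 1.36450646e+00 2.13011517e+00] [ 0.    -0.002 -0.006 -0.001  0.007  0.   ]
```

step_arm --targets '[{"tx": 0, "ty": 1, "tz": -1, "ax": 0, "ay": 0, "az": 0, "grip": 255}, {"tx": 0, "ty": 0, "tz": 0, "ax": 0, "ay": 0, "az": 0, "grip": 255}, {"tx": 0, "ty": 0, "tz": 0, "ax": 0, "ay": 0, "az": 0, "grip": 255}, {"tx": 0, "ty": 0, "tz": 0, "ax": 0, "ay": 0, "az": 0, "grip": 255}, {"tx": 0, "ty": 0, "tz": 0, "ax": 0, "ay": 0, "az": 0, "grip": 255}, {"tx": 12, "ty": 0, "tz": 0, "ax": 0, "ay": 0, "az": 0, "grip": 255}, {"tx": 0, "ty": 0, "tz": 0, "ax": 0, "ay": 0, "az": 0, "grip": 255}, {"tx": -24, "ty": 0, "tz": 0, "ax": 0, "ay": 0, "az": 0, "grip": 255}, {"tx": 0, "ty": 0, "tz": 0, "ax": 0, "ay": 0, "az": 0, "grip": 255}]'

```text
t: 18.3
tool_pos: [0.5702, 0.2808, 0.1329]
orientation: [3.127, -0.301, -0.0]
force: [-1.5, -0.7, -3.2]
opening: 0.0145
```

```bash
python3 - <<'E'
from h import *
from plant import robot
s=robot.read_state(); go(s,.5824,.2777,.133,-100.9); print(s['dq'].round(3))
c=robot.read_camera('scene');cv2.imwrite('pics/s8c.png',cv2.resize(c['frame'][130:330,250:460],None,fx=3,fy=3,interpolation=cv2.INTER_CUBIC))
E
```

```text
t 18.3 pos [0.5702 0.2808 0.1329] phi -100.99 zaxis [-0. -0. -1.] open 0.0145 F [-1.5 -0.7 -3.2]
  tool mm [12.5  0.7 -0.1] az -0.002
[-0.009  0.025 -0.016  0.008 -0.001 -0.021]
```

View pics/s8c.png

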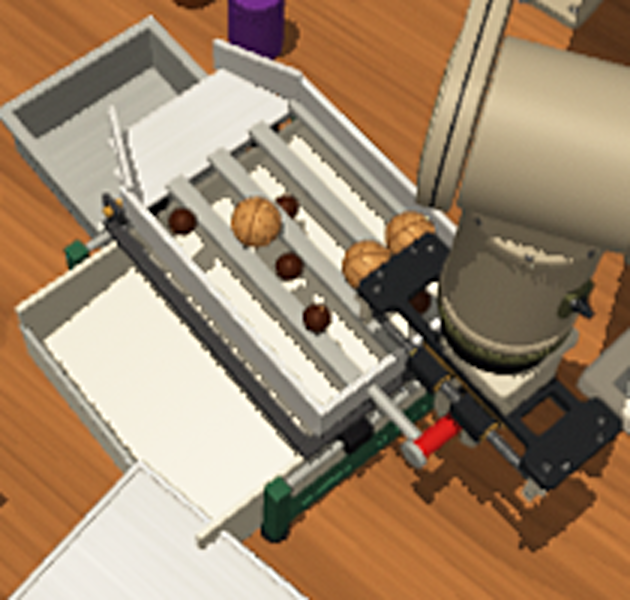

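The deck moved 24 mm with the gripper and the dark nuts are leaving the bars. Continuing to shake.

step_arm --targets '[{"tx": 24, "ty": 0, "tz": 0, "ax": 0, "ay": 0, "az": 0, "grip": 255}, {"tx": 0, "ty": 0, "tz": 0, "ax": 0, "ay": 0, "az": 0, "grip": 255}, {"tx": -24, "ty": 0, "tz": 0, "ax": 0, "ay": 0, "az": 0, "grip": 255}, {"tx": 0, "ty": 0, "tz": 0, "ax": 0, "ay": 0, "az": 0, "grip": 255}, {"tx": 24, "ty": 0, "tz": 0, "ax": 0, "ay": 0, "az": 0, "grip": 255}, {"tx": 0, "ty": 0, "tz": 0, "ax": 0, "ay": 0, "az": 0, "grip": 255}, {"tx": -24, "ty": 0, "tz": 0, "ax": 0, "ay": 0, "az": 0, "grip": 255}, {"tx": 0, "ty": 0, "tz": 0, "ax": 0, "ay": 0, "az": 0, "grip": 255}, {"tx": 24, "ty": 0, "tz": 0, "ax": 0, "ay": 0, "az": 0, "grip": 255}, {"tx": 0, "ty": 0, "tz": 0, "ax": 0, "ay": 0, "az": 0, "grip": 255}, {"tx": -24, "ty": 0, "tz": 0, "ax": 0, "ay": 0, "az": 0, "grip": 255}, {"tx": 0, "ty": 0, "tz": 0, "ax": 0, "ay": 0, "az": 0, "grip": 255}, {"tx": 24, "ty": 0, "tz": 0, "ax": 0, "ay": 0, "az": 0, "grip": 255}, {"tx": 0, "ty": 0, "tz": 0, "ax": 0, "ay": 0, "az": 0, "grip": 255}, {"tx": -24, "ty": 0, "tz": 0, "ax": 0, "ay": 0, "az": 0, "grip": 255}, {"tx": 0, "ty": 0, "tz": 0, "ax": 0, "ay": 0, "az": 0, "grip": 255}, {"tx": 12, "ty": 0, "tz": 0, "ax": 0, "ay": 0, "az": 0, "grip": 255}, {"tx": 0, "ty": 0, "tz": 0, "ax": 0, "ay": 0, "az": 0, "grip": 255}]'

```text
t: 20.15
tool_pos: [0.5838, 0.2782, 0.1328]
orientation: [-3.127, 0.302, -0.001]
force: [0.3, -2.0, 4.3]
opening: 0.0148
```

```bash
python3 - <<'E'
from h import *
from plant import robot
s=robot.read_state(); go(s,.5824,.2777,.133,-100.9)
c=robot.read_camera('scene');cv2.imwrite('pics/s9c.png',cv2.resize(c['frame'][130:330,250:460],None,fx=3,fy=3,interpolation=cv2.INTER_CUBIC))
c=robot.read_camera('top');cv2.imwrite('pics/t9c.png',cv2.resize(c['frame'][100:280,190:400],None,fx=3,fy=3,interpolation=cv2.INTER_CUBIC))
E
```

```text
t 20.15 pos [0.5838 0.2782 0.1328] phi -101.02 zaxis [ 0.  0. -1.] open 0.0148 F [ 0.3 -2.   4.3]
  tool mm [-1.3  0.7 -0.2] az -0.002
```

View pics/s9c.png

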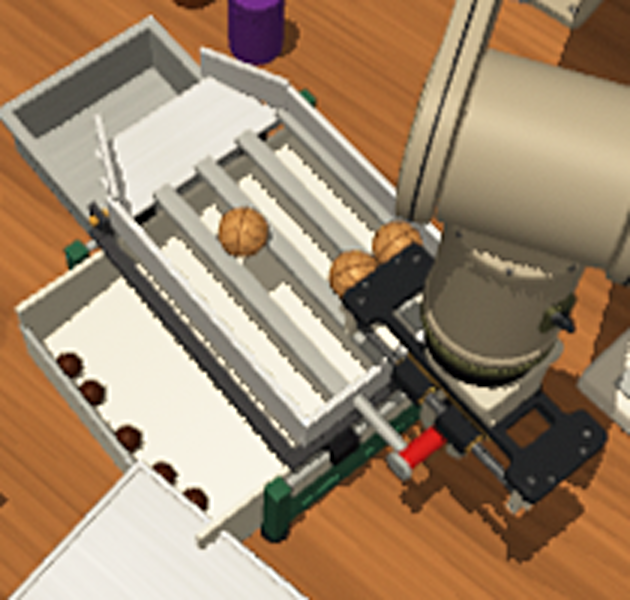

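View pics/t9c.png

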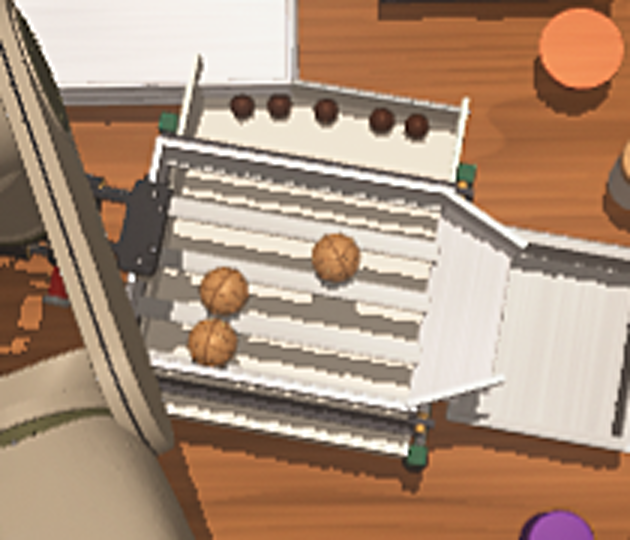

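All five macadamias are in the trough: top crop x≈240–415, y≈105–125. All three walnuts are still on the deck and the pan is in place. Tipping slowly now.

step_arm --targets '[{"tx": 0, "ty": 0.3, "tz": -6, "ax": 0, "ay": 0, "az": 0, "grip": 255}, {"tx": 0, "ty": 1, "tz": -12.5, "ax": 0, "ay": 0, "az": 0, "grip": 255}, {"tx": 0, "ty": 1.5, "tz": -12.5, "ax": 0, "ay": 0, "az": 0, "grip": 255}, {"tx": 0, "ty": 2.6, "tz": -15, "ax": 0, "ay": 0, "az": 0, "grip": 255}, {"tx": 0, "ty": 3.4, "tz": -15, "ax": 0, "ay": 0, "az": 0, "grip": 255}, {"tx": 0, "ty": 4, "tz": -15, "ax": 0, "ay": 0, "az": 0, "grip": 255}, {"tx": 0, "ty": 3, "tz": -9, "ax": 0, "ay": 0, "az": 0, "grip": 255}, {"tx": 0, "ty": 2, "tz": -6, "ax": 0, "ay": 0, "az": 0, "grip": 255}, {"tx": 0, "ty": 2, "tz": -4.8, "ax": 0, "ay": 0, "az": 0, "grip": 255}, {"tx": 0, "ty": 2, "tz": -4.8, "ax": 0, "ay": 0, "az": 0, "grip": 255}, {"tx": 0, "ty": 2, "tz": -4.8, "ax": 0, "ay": 0, "az": 0, "grip": 255}, {"tx": 0, "ty": 2, "tz": -4.8, "ax": 0, "ay": 0, "az": 0, "grip": 255}]' --squeeze 30

```text
t: 21.45
tool_pos: [0.5791, 0.254, 0.244]
orientation: [-3.125, 0.3, -0.004]
force: [3.9, 8.9, -0.2]
opening: 0.0152
```

```bash
python3 - <<'E'
from h import *
from plant import robot
s=robot.read_state(); go(s,.5824,.2777,.133,-100.9)
c=robot.read_camera('scene');cv2.imwrite('pics/s10c.png',cv2.resize(c['frame'][110:330,230:460],None,fx=2.7,fy=2.7,interpolation=cv2.INTER_CUBIC))
E
```

```text
t 21.45 pos [0.5791 0.254  0.244 ] phi -100.99 zaxis [ 0.002  0.002 -1.   ] open 0.0152 F [ 3.9  8.9 -0.2]
  tool mm [ -1.5 -23.6 111.1] az -0.002
```

View pics/s10c.png

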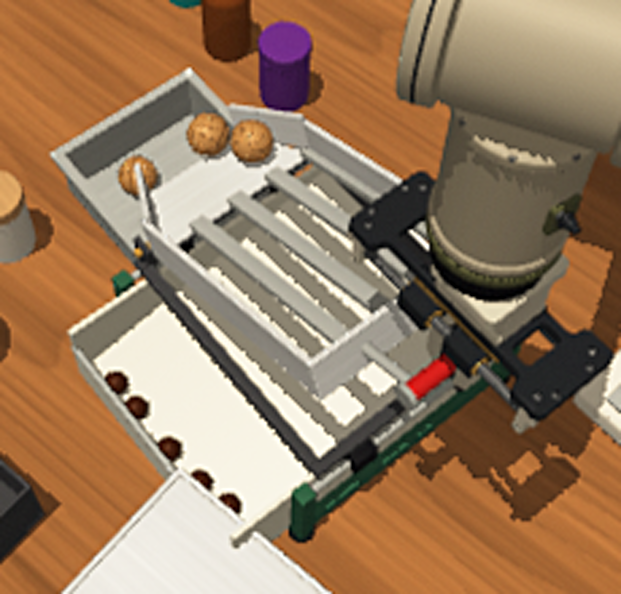

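The walnuts are already rolling out into the pan. Continuing to full tip.

step_arm --targets '[{"tx": 0, "ty": 0, "tz": 0, "ax": 0, "ay": 0, "az": 0, "grip": 255}, {"tx": 0, "ty": 0, "tz": 0, "ax": 0, "ay": 0, "az": 0, "grip": 255}, {"tx": 0, "ty": 1.8, "tz": -4.7, "ax": 0, "ay": 0, "az": 0, "grip": 255}, {"tx": 0, "ty": 1.9, "tz": -4.7, "ax": 0, "ay": 0, "az": 0, "grip": 255}, {"tx": 0, "ty": 3.6, "tz": -6.8, "ax": 0, "ay": 0, "az": 0, "grip": 255}, {"tx": 0, "ty": 3.6, "tz": -6.8, "ax": 0, "ay": 0, "az": 0, "grip": 255}, {"tx": 0, "ty": 3.7, "tz": -6.8, "ax": 0, "ay": 0, "az": 0, "grip": 255}, {"tx": 0, "ty": 3.7, "tz": -6.8, "ax": 0, "ay": 0, "az": 0, "grip": 255}, {"tx": 0, "ty": 4.3, "tz": -6.4, "ax": 0, "ay": 0, "az": 0, "grip": 255}, {"tx": 0, "ty": 4.3, "tz": -6.4, "ax": 0, "ay": 0, "az": 0, "grip": 255}, {"tx": 0, "ty": 4.3, "tz": -6.4, "ax": 0, "ay": 0, "az": 0, "grip": 255}, {"tx": 0, "ty": 4.3, "tz": -6.4, "ax": 0, "ay": 0, "az": 0, "grip": 255}, {"tx": 0, "ty": 5.5, "tz": -7.5, "ax": 0, "ay": 0, "az": 0, "grip": 255}, {"tx": 0, "ty": 0, "tz": 0, "ax": 0, "ay": 0, "az": 0, "grip": 255}, {"tx": 0, "ty": 0, "tz": 0, "ax": 0, "ay": 0, "az": 0, "grip": 255}, {"tx": 0, "ty": 0, "tz": 0, "ax": 0, "ay": 0, "az": 0, "grip": 255}]'

```text
t: 23.1
tool_pos: [0.5716, 0.2142, 0.3148]
orientation: [-3.123, 0.3, -0.007]
force: [3.5, 9.2, 4.8]
opening: 0.0151
```

```bash
python3 - <<'E'
from h import *
from plant import robot
s=robot.read_state(); go(s,.5824,.2777,.133,-100.9)
c=robot.read_camera('scene');cv2.imwrite('pics/s11c.png',cv2.resize(c['frame'][110:330,230:460],None,fx=2.7,fy=2.7,interpolation=cv2.INTER_CUBIC))
c=robot.read_camera('top');cv2.imwrite('pics/t11c.png',cv2.resize(c['frame'][100:280,230:440],None,fx=3,fy=3,interpolation=cv2.INTER_CUBIC))
E
```

```text
t 23.1 pos [0.5716 0.2142 0.3148] phi -100.96 zaxis [ 0.005  0.003 -1.   ] open 0.0151 F [3.5 9.2 4.8]
  tool mm [ -2.1 -63.6 182.1] az -0.001
```

View pics/s11c.png

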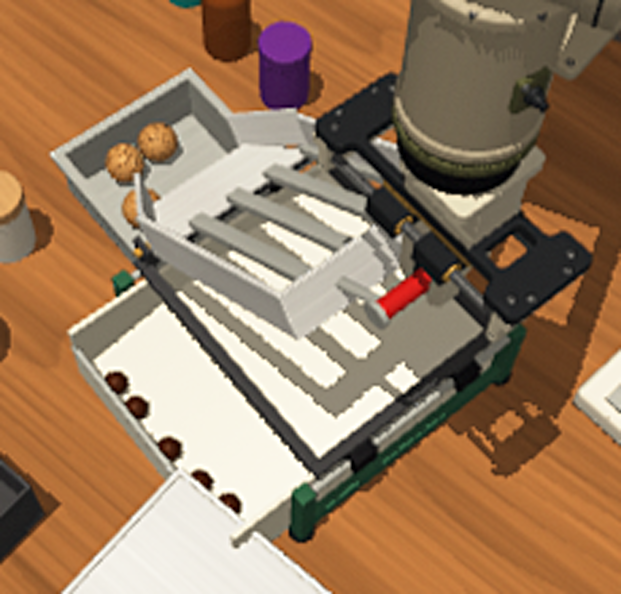

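View pics/t11c.png

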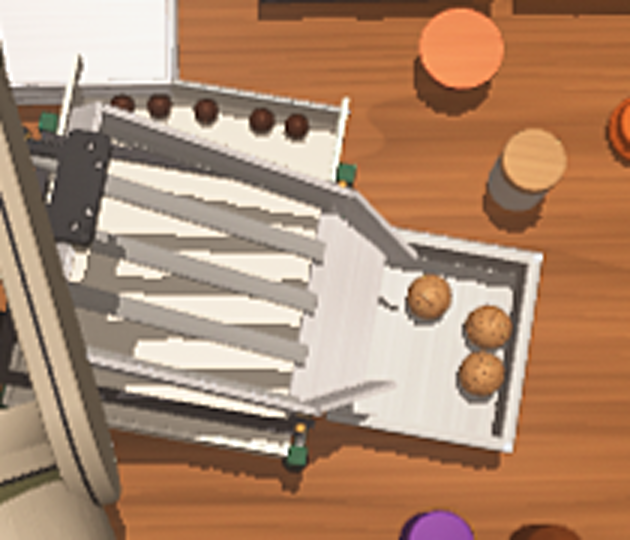

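All three walnuts are in the pan: top crop (430,297), (488,327) and (482,374). The macadamias are still in the trough. Lowering the deck.

step_arm --targets '[{"tx": 0, "ty": -4, "tz": 5, "ax": 0, "ay": 0, "az": 0, "grip": 255}, {"tx": 0, "ty": -8, "tz": 11, "ax": 0, "ay": 0, "az": 0, "grip": 255}, {"tx": 0, "ty": -11, "tz": 17, "ax": 0, "ay": 0, "az": 0, "grip": 255}, {"tx": 0, "ty": -7.6, "tz": 13.5, "ax": 0, "ay": 0, "az": 0, "grip": 255}, {"tx": 0, "ty": -7, "tz": 13.8, "ax": 0, "ay": 0, "az": 0, "grip": 255}, {"tx": 0, "ty": -6.3, "tz": 14.2, "ax": 0, "ay": 0, "az": 0, "grip": 255}, {"tx": 0, "ty": -5.5, "tz": 14.4, "ax": 0, "ay": 0, "az": 0, "grip": 255}, {"tx": 0, "ty": -4.9, "tz": 14.8, "ax": 0, "ay": 0, "az": 0, "grip": 255}, {"tx": 0, "ty": -4, "tz": 14.9, "ax": 0, "ay": 0, "az": 0, "grip": 255}, {"tx": 0, "ty": -3.4, "tz": 15.2, "ax": 0, "ay": 0, "az": 0, "grip": 255}, {"tx": 0, "ty": -2.6, "tz": 15.2, "ax": 0, "ay": 0, "az": 0, "grip": 255}, {"tx": 0, "ty": -1.3, "tz": 11, "ax": 0, "ay": 0, "az": 0, "grip": 255}, {"tx": 0, "ty": -0.7, "tz": 8, "ax": 0, "ay": 0, "az": 0, "grip": 255}, {"tx": 0, "ty": -0.3, "tz": 6, "ax": 0, "ay": 0, "az": 0, "grip": 255}, {"tx": 0, "ty": 0, "tz": 4, "ax": 0, "ay": 0, "az": 0, "grip": 255}, {"tx": 0, "ty": 0, "tz": 0, "ax": 0, "ay": 0, "az": 0, "grip": 255}]'

```text
t: 24.8
tool_pos: [0.5828, 0.2783, 0.1334]
orientation: [-3.127, 0.301, 0.002]
force: [0.5, 5.4, -2.8]
opening: 0.0148
```

```bash
python3 - <<'E'
from h import *
from plant import robot
s=robot.read_state(); go(s,.5824,.2777,.133,-100.9)
c=robot.read_camera('scene');cv2.imwrite('pics/s12c.png',cv2.resize(c['frame'][110:330,230:460],None,fx=2.7,fy=2.7,interpolation=cv2.INTER_CUBIC))
E
```

```text
t 24.8 pos [0.5828 0.2783 0.1334] phi -101.01 zaxis [-0.001  0.    -1.   ] open 0.0148 F [ 0.5  5.4 -2.8]
  tool mm [-0.2  0.7  0.4] az -0.002
```

View pics/s12c.png

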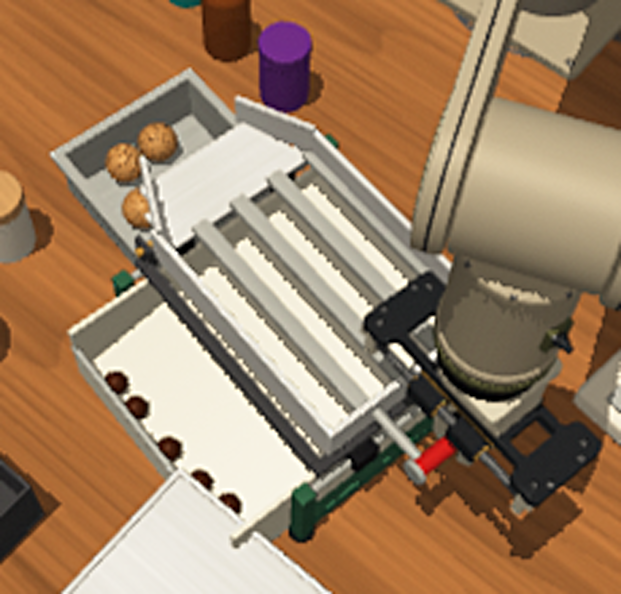

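The deck is level again. Releasing and retreating upwards.

step_arm --targets '[{"tx": 0, "ty": 0, "tz": 1, "ax": 0, "ay": 0, "az": 0, "grip": 255}, {"tx": 0, "ty": 0, "tz": 0, "ax": 0, "ay": 0, "az": 0, "grip": 150}, {"tx": 0, "ty": 0, "tz": 0, "ax": 0, "ay": 0, "az": 0, "grip": 150}, {"tx": 0, "ty": 0, "tz": 0, "ax": 0, "ay": 0, "az": 0, "grip": 150}, {"tx": 0, "ty": 0, "tz": 0, "ax": 0, "ay": 0, "az": 0, "grip": 150}, {"tx": 0, "ty": 0, "tz": -15, "ax": 0, "ay": 0, "az": 0, "grip": 150}, {"tx": 0, "ty": 0, "tz": -30, "ax": 0, "ay": 0, "az": 0, "grip": 150}, {"tx": 0, "ty": 0, "tz": -35, "ax": 0, "ay": 0, "az": 0, "grip": 150}, {"tx": 0, "ty": 0, "tz": -35, "ax": 0, "ay": 0, "az": 0, "grip": 150}, {"tx": 0, "ty": -30, "tz": -15, "ax": 0, "ay": 0, "az": 0, "grip": 150}, {"tx": 0, "ty": -40, "tz": 0, "ax": 0, "ay": 0, "az": 0, "grip": 150}, {"tx": 0, "ty": -40, "tz": 0, "ax": 0, "ay": 0, "az": 0, "grip": 150}, {"tx": 0, "ty": -20, "tz": 0, "ax": 0, "ay": 0, "az": 0, "grip": 150}, {"tx": 0, "ty": 0, "tz": 0, "ax": 0, "ay": 0, "az": 0, "grip": 150}]'

```text
t: 26.25
tool_pos: [0.6076, 0.4084, 0.264]
orientation: [-3.127, 0.297, -0.0]
force: [-0.6, -0.1, 0.1]
opening: 0.0381
```

```bash
python3 - <<'E'
from h import *
from plant import robot
s=robot.read_state(); go(s,.5824,.2777,.133,-100.9)
for n in('scene','top'):
    c=robot.read_camera(n);cv2.imwrite(f'pics/{n}13.png',c['frame'])
    hsv=cv2.cvtColor(c['frame'],cv2.COLOR_BGR2HSV)
    m=(((hsv[...,0]<4)|(hsv[...,0]>175))&(hsv[...,1]>190)&(hsv[...,2]>80)).astype(np.uint8)
    k,_,st,ce=cv2.connectedComponentsWithStats(m)
    for i in range(1,k):
        if st[i,4]>80: print(n,st[i],ce[i],plane(c,*ce[i],.139)[:2])
E
```

```text
t 26.25 pos [0.6076 0.4084 0.264 ] phi -100.85 zaxis [ 0.     0.001 -1.   ] open 0.0381 F [-0.6 -0.1  0.1]
  tool mm [ -0.2 133.2 130.9] az 0.001
scene [384 256  35  29 274] [401.38686131 269.7189781 ] [0.57865019 0.2771174 ]
top [206 160  13  39 206] [212.33009709 179.60679612] [0.58139811 0.27851532]
```

View pics/scene13.png

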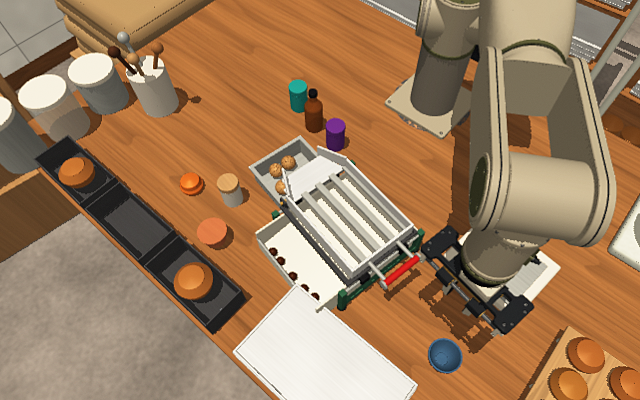

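View pics/top13.png

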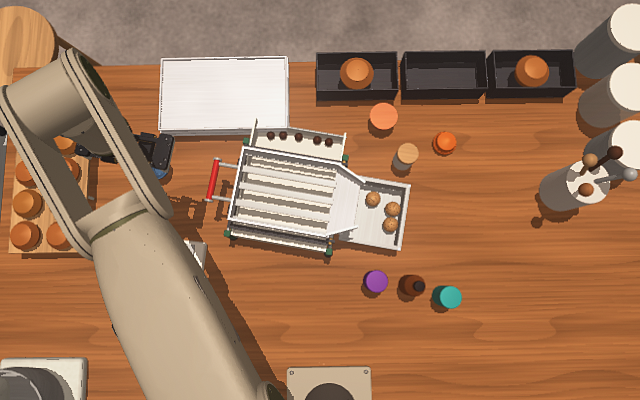

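```bash
python3 - <<'E'
from h import *
from plant import robot
c=robot.read_camera('top')
th=-.188; o=np.array([.547,.098]); gx=np.array([np.cos(th),np.sin(th)]);gy=np.array([-np.sin(th),np.cos(th)])
for u,v in[(410,185),(400,250)]:
    p=plane(c,u,v,.065)[:2]-o; print((np.array([p@gx,p@gy])*1000).round(1))
robot.close_job()
E
```

```text
[  86.5 -309. ]
[ -85.  -308.2]
the job is handed in; nothing more can be done
```

The nuts are sorted and the job is handed in at about 26 s of the 64 s allowed; `close_job()` gives no verdict.

- **Jar:** I stood the wooden-lidded jar upright on the bench, at about x 0.655, y -0.215, clear of the pan and its neighbours.
- **Pan:** I pinched its rim and set it square in the bay. The final check puts its far rim at grader y -308 to -309 mm, against -309 wanted, and about 1 mm off sideways.
- **Macadamias:** After ten or so 24 mm strokes, each in 0.2 s, both cameras showed all five in the tray's trough. The three walnuts were still on the deck then.
- **Walnuts:** I tipped the deck slowly to about 0.63 rad, and all three rolled into the pan. I then lowered the deck level and released it.
- **Last checks:** The handle is back within about 1 mm of where it started. Nothing else on the bench appears moved; in the last views the arm partly hid the scale and the ramekin. The robot was clear of everything.

Two things didn't go as planned:

- **Refused move:** The first move call was refused for missing keys, and nothing moved.
- **High handle grip:** My first grip on the handle sat about 7 mm high, so I regripped lower before shaking.

The two cameras also disagreed by 2–6 mm on the jar, pan and handle positions, which did not affect the result.

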